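# Set the skewer rack and chock its sliding comb

### The job

Set up the skewer rack: slide its middle comb along the rods until the pointer at the back of its wooden block lines up with the bar-shaped mark (not the round one). Then take the loose wooden wedge and push it, thin end first, under the block's edge on the robot's side until it jams tight, so that the comb stays locked at the mark. Leave the other things on the bench where they are, and let go of everything.

Things in the scene. Friction and masses are not known exactly. Their poses are not given: they have to be found in the camera images.
- rack: Fixed skewer rack, 200 x 350 mm: cedar cheeks 18 mm thick, 50 mm high at y = -165 and +165 mm (steel combs on them up to 88 mm), joined by two 10 mm rods along y, 34 mm up, and by a 46 mm high back strip (x 80 to 136 mm) that carries the marks. Origin on the bench midway between the cheeks; x points from the robot's side to the back strip, y along the rods. Bare bench under the rods.
- carriage: Sliding middle comb: dark wooden block on the rods, x -60 to 40 mm, 90 mm wide in y, 20 to 48 mm above the bench; on it a steel comb plate 12 mm thick in y, x -30 to 40 mm, solid to 76 mm, teeth to 90 mm up. Axes as the rack's; origin on the bench below it, at the rack's x = 0. Slides only along y, 105 mm each way from the middle, 3 N friction; stays where left, cannot lift.
- comb_grip (a point): Point in the comb plate's middle, 74 mm above the bench: pinch the plate here from above, across its 12 mm thickness (along y).
- front_edge (a point): Middle of the block's lower edge on the robot's side, 20 mm above the bench; the edge runs along y, 45 mm to either side; x points inward, the way the wedge goes in. Below the block the bench is bare for more than 100 mm inward.
- pointer (a point): End of the steel pointer tongue (8 mm wide) at the block's back, 80 mm in x from the carriage's origin, 50 mm above the bench.
- bar_mark: The bar-shaped steel mark fixed on the back strip: 50 mm long in x, 20 mm wide in y, 12 mm high; origin at the centre of its underside, axes as the rack's. It may stand in the left or the right half of the strip. The pointer is lined up when its end faces this bar, within 6 mm of the bar's middle line along y.
- round_mark: The round steel mark, 38 mm across, 12 mm high, fixed in the other half of the strip: not the one to use. Origin at the centre of its underside.
- wedge: Loose pale wooden wedge, flat on the bench left or right before the rack: 120 mm long in x, 40 mm wide, 30 mm high at the heel (x = -60), sloping evenly to 6 mm at the thin end (x = 60). Origin at the underside's centre; 60 g. It meets the block's edge when the thin end is about 70 mm inside; a firm push of 10 to 15 N then jams it, and friction keeps it jammed.
- wedge_tip (a point): Middle of the wedge's thin end, 3 mm above its underside.
- ramekin: White ceramic ramekin, 84 mm across, 45 mm high, standing on the bench; origin at the centre of its foot. Bystander.
- scraper: Red plastic grill scraper, about 200 mm long, 85 mm wide head, 18 mm high, lying on the bench; x runs from handle to head. Bystander.
- thermometer: Stainless meat thermometer probe, about 155 mm long with a 44 mm dial, lying on the bench left of the rack. Bystander.
- skewer0: Flat steel skewer, 210 mm long, 5 mm thick, lying on the bench. Bystander.
- skewer1: Second flat steel skewer like the first. Bystander.
- salt_jar: Glass jar with steel cap, 64 mm across, 100 mm high. Bystander.
There are look-alikes about, which are no part of the job. What is meant by the wedge is not blue or turquoise, and is the smaller of those in its own colour.

How it is judged:
By the outcome, as a careful person would: the job done as asked, in the order asked, and still so for the second after the job is handed in, with the robot touching nothing.
It also fails if it takes over 54 s, if anything falls off the work surface, if the arm or the gripper's body presses on something with over 40 N, if the wrist force passes 120 N, or if a joint passes its speed limit or range.

### The arm

A 7-joint arm with a two-finger parallel gripper is mounted at the origin on the work surface. World frame = base frame: x ahead of the robot, y to its left, z up, the work surface at z = 0. Lengths are in m, angles in rad, forces in N, time in s.
With the tool pointing down it reaches from about 0.35 to 0.9 m from the base axis. Payload 7.2 kg.
Tool frame: the origin (TCP) lies where the fingers leave the gripper's body, on its centre line; the fingertips stand 80 mm ahead of it and the grasp point (between the pads) lies 61 mm ahead of it; x points along the fingers, z is the direction in which the jaws open and shut, and the axes are right-handed (so a half turn about x gives the same grasp; the last joint's range is limited). The gripper opens to 88 mm and grips with 3 to 60 N. Pads are 20 mm wide; open, the fingers measure 115 mm over their backs; the gripper's body (75 mm by 178 mm) begins 61 mm behind the grasp point.
Start: joints at [-1.373, 0.411, -0.013, 1.596, 0.006, 1.134, -0.082], TCP at [0.164, 0.603, 0.303] pointing down, gripper open.
Joint ranges: [-2.95, 2.95], [-0.29, 1.99], [-1.47, 1.44], [0.14, 2.54], [-1.03, 4.17], [0.13, 1.85], [-2.86, 2.86]. Speed limits (rad/s): [2.39, 2.39, 3.01, 3.01, 3.14, 3.14, 3.14].

### API

Orientations are given as a unit quaternion [x, y, z, w].
In Python, from plant import bot, grab_frame, recognise, tip_of gives the robot as it stands. The module is installed in compiled form; this text tells all that it offers.
- The arm moves only by the shell command python3 -m handwheel 'ROWS'. ROWS is JSON, a list of rows, each a list of 7 numbers: the shift along the tool's x, y, z scaled (see below), then the turn, a rotation vector about the tool's x, y, z scaled (see below), then the closure, from 0 (fully open) to 1 (shut). A call has 1 to 20 rows; each row is the pose to reach, as a shift and turn from the pose commanded when the call began, along the tool's axes at that moment, turning the shorter way round; what a row does not reach only later rows make up. The controller multiplies each number of a shift by 0.2 m and each number of a turn by 2 pi rad. A row lasts 1/12 s, in which the tool goes at most 41.7 mm and 7.16 degrees, less where a joint would pass 70% of its speed; a pose out of reach is approached as far as the arm can. A call with a number of a shift or a turn outside -1 to 1 is refused whole. A call with a gripper value outside its range is refused whole. The fingers move at their own pace and stop on an object; the grip force is fixed at half the most. Time passes only in rows, so rows that repeat a pose let the fingers close. It gives the time, the measured TCP pose, the force and the opening at its end, in the units of the state.
- bot.observe(): the state, without advancing time (a new reading comes with each control period).
- grab_frame(name): name is "scene" or "top" or "wrist"; returns a dict with "color" (480x640x3 uint8, red, green, blue), "range_z" (480x640 float32, m along the optical axis (not along the pixel's ray), 0 where there is no reading), "vertical_fov" (degrees; the focal length in pixels is half the picture's height over the tangent of half this angle, whatever the lens; pixels are square), "cx", "cy" (the principal point, pixels), "eye" and "attitude" of the camera in the world; the wrist camera has in their place "T_tool_cam" (4x4, takes a point from camera to tool coordinates, whose origin is the TCP and whose axes are the tool frame's). Camera axes: x right, y down, z forward; pixel columns grow to the right and rows downward; lengths in m; the calibration is good to about 2 mm. A picture is of the moment at which its call begins: read the wrist's pose just before it.
- bot.close_job(): hands the job in, once; it reports no verdict.
Trained networks look in the newest picture that a camera, given by its name, has taken for a name from the list of things; names that differ only in an ending like _2 or _b are one class to them, and where a whole thing is asked for, a point or a joint stands for the part that bears it (a point fixed in the world has none). Each returns a list of dicts, best first, with "conf" (0 to 1); they miss things now and then, are a little off and sometimes report something else, mostly with a low value. They report only what shows in the picture. A call takes as long as a camera call. They do not tell look-alikes from the thing itself.
- recognise(camera, target): "xyz" ([x, y, z] in m, in the coordinates of the camera as it stood for that picture, good to about 4 mm: the middle of the surface that is visible of it).
- tip_of(camera, target): "xyz" ([x, y, z] in m, in the coordinates of the camera as it stood for that picture, good to about 4 mm: a listed point, or the origin of a listed thing).
The state is a dict: "time": time; "joint_positions": joint angles; "joint_velocities": joint speeds; "joint_torque": joint torques, N m; "ee_pos": TCP position; "tcp_rot": TCP orientation; "force": force on the tool from outside, world axes, zero at the start; "wrist_torque": the same for the moment, N m; "finger_gap": finger opening in m.
Only numpy, scipy, OpenCV 4.12 (cv2) and the standard library are available. Lean on these libraries where they do the work, as an engineer would, in place of code of your own. Each camera call takes 0.05 s, during which the arm holds its last target. There are 200 camera calls.

## Working session

There is one attempt and no reset: what is moved stays moved. The work goes in short steps, Python scripts to look and compute and a shell command to move; the robot and the scene stay as the last step left them, time stands still between calls to the robot, and variables do not carry over. Pictures are saved under pics/ and viewed, about 8 in all and at most 12, crops included, and the job is handed in when it is done.

```bash
mkdir -p pics; cat > h.py <<'E'
import numpy as np, cv2
from scipy.spatial.transform import Rotation as R
from plant import bot, grab_frame, recognise, tip_of
def tool():
    s=bot.observe(); T=np.eye(4); T[:3,:3]=R.from_quat(s["tcp_rot"]).as_matrix(); T[:3,3]=s["ee_pos"]; return T
def cam(name):
    T0=tool(); f=grab_frame(name)
    if "T_tool_cam" in f: T=T0@np.array(f["T_tool_cam"])
    else:
        T=np.eye(4); a=np.array(f["attitude"]); T[:3,:3]=R.from_quat(a).as_matrix() if a.size==4 else a; T[:3,3]=f["eye"]
    f["T"]=T; f["f"]=240/np.tan(np.radians(f["vertical_fov"])/2); return f
def world(f,p): return f["T"][:3,:3]@np.array(p)+f["T"][:3,3]
def pix(f,w):
    c=f["T"][:3,:3].T@(np.array(w)-f["T"][:3,3]); return np.round([f["cx"]+f["f"]*c[0]/c[2],f["cy"]+f["f"]*c[1]/c[2]]).astype(int)
def cloud(f):
    v,u=np.mgrid[:480,:640]; z=f["range_z"]; c=np.stack([(u-f["cx"])*z/f["f"],(v-f["cy"])*z/f["f"],z],-1)
    return c@f["T"][:3,:3].T+f["T"][:3,3]
def save(n,im): cv2.imwrite("pics/"+n,im[:,:,::-1])
E
python3 - <<'E'
from h import *
np.set_printoptions(precision=3,suppress=True)
print(bot.observe())
for n in["top","scene"]:
    f=cam(n); save(n+"0.png",f["color"]); print(n,f["T"].tolist(),f["f"])
    for t in["rack","carriage","comb_grip","front_edge","pointer","bar_mark","round_mark","wedge","wedge_tip"]:
        print(t,[(world(f,d["xyz"]).round(3).tolist(),pix(f,world(f,d["xyz"])).tolist(),round(d["conf"],2)) for d in tip_of(n,t)[:4]])
E
```

```text
{'time': 0.0, 'joint_positions': array([-1.373,  0.412, -0.013,  1.597,  0.006,  1.134, -0.082]), 'joint_velocities': array([-0.001,  0.001, -0.   ,  0.001,  0.   , -0.001, -0.001]), 'joint_torque': array([ -0.   , -58.794,   0.642, -29.108,  -0.054,   0.018,   0.   ]), 'ee_pos': array([0.164, 0.603, 0.302]), 'tcp_rot': array([-0.43 ,  0.562,  0.429,  0.561]), 'force': array([-0.222,  0.405,  0.025]), 'wrist_torque': array([-0.041,  0.031,  0.031]), 'finger_gap': 0.08773781791276765}
top [[0.01704850816027821, -0.9795781540891597, 0.2003396825413879, 0.23972511409783492], [-0.9998415780267564, -0.015677441446128305, 0.008428325970749814, -0.03111929434166146], [-0.00511539035411028, -0.20045163471765048, -0.979690244373469, 1.3398737361831399], [0.0, 0.0, 0.0, 1.0]] 500.6322013917934
rack [([0.635, 0.013, -0.001], [310, 196], 0.83), ([0.682, -0.296, 0.005], [421, 181], 0.31)]
carriage [([0.636, 0.01, 0.0], [311, 196], 0.86)]
comb_grip [([0.639, 0.008, 0.082], [311, 186], 0.71)]
front_edge [([0.574, 0.015, 0.021], [309, 216], 0.66)]
pointer [([0.714, -0.001, 0.054], [315, 163], 0.81)]
[... 888 characters left out ...]
t_edge [([0.575, 0.016, 0.022], [296, 278], 0.75), ([0.424, -0.287, 0.0], [280, 191], 0.48)]
pointer [([0.715, 0.002, 0.051], [236, 294], 0.61)]
bar_mark [([0.735, -0.073, 0.043], [211, 279], 0.48), ([0.579, 0.421, 0.004], [422, 421], 0.18)]
round_mark [([0.753, 0.064, 0.044], [235, 324], 0.87), ([0.635, 0.019, -0.001], [275, 297], 0.69)]
wedge [([0.36, 0.108, 0.001], [396, 266], 0.93), ([0.217, 0.276, 0.002], [494, 282], 0.86), ([0.324, 0.416, 0.001], [514, 348], 0.72), ([0.441, 0.284, 0.001], [424, 333], 0.58)]
wedge_tip [([0.265, 0.443, 0.004], [544, 342], 0.86), ([0.491, 0.31, 0.005], [415, 353], 0.78), ([0.295, 0.275, 0.003], [470, 297], 0.76), ([0.348, 0.187, 0.007], [424, 283], 0.66)]
```

View pics/top0.png

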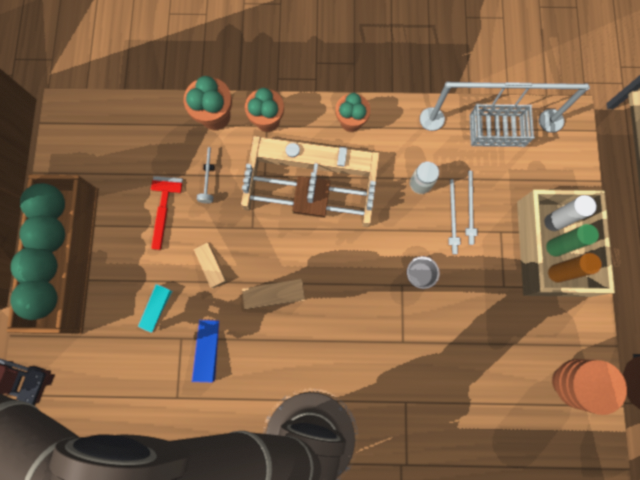

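```bash
python3 - <<'E'
import cv2
a=cv2.imread("pics/top0.png")[220:400,110:310]; b=cv2.imread("pics/scene0.png")[220:400,370:570]
import numpy as np
cv2.imwrite("pics/crop1.png",np.hstack([cv2.resize(a,(400,360)),cv2.resize(b,(400,360))]))
E
```

```text
(no output)
```

View pics/crop1.png

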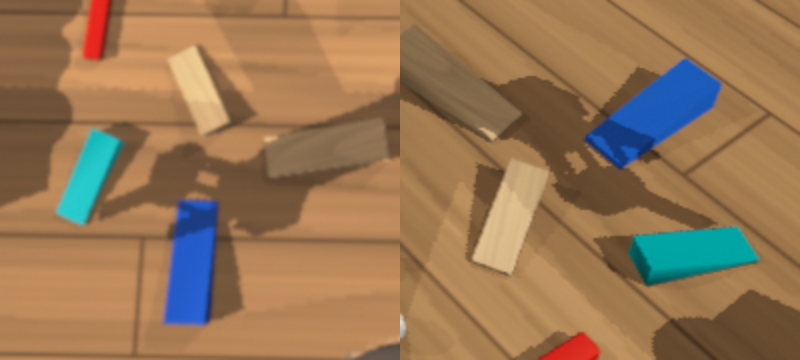

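View pics/scene0.png

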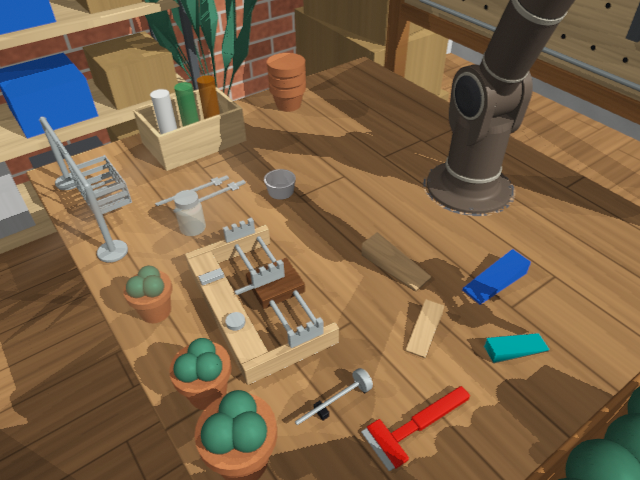

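The pale wedges are at top (209,265), scene (426,328), and at top (272,294), scene (396,260), which is longer. The blue (205,350) and turquoise (154,308) ones are ruled out by colour. The wedge meant is the short pale one at (209,265), and the crop confirms it is the smaller; its thin end points to the rack. The bar mark is at top (342,157), in the right half, and the round mark is at (292,149). Next I'll get precise geometry from depth.

```bash
python3 - <<'E'
from h import *
np.set_printoptions(precision=4,suppress=True)
T=tool(); print("tool",T)
fs={n:cam(n) for n in["top","scene"]}
for n,f in fs.items():
    P=cloud(f)
    def rect(sel,name):
        m=sel.astype(np.uint8); k,l,st,_=cv2.connectedComponentsWithStats(m)
        if k<2: print(name,"none"); return
        i=1+np.argmax(st[1:,4]); q=P[l==i]
        r=cv2.minAreaRect((q[:,:2]*1000).astype(np.float32)); print(n,name,np.round(r[0],1),np.round(r[1],1),round(r[2],1),"n",len(q),"z",np.percentile(q[:,2],[2,50,98]))
        return q
    X,Y,Z=P[...,0],P[...,1],P[...,2]
    near=lambda x,y,r:(np.hypot(X-x,Y-y)<r)
    q=rect(near(.438,.284,.09)&(Z>.006)&(Z<.05),"wedge")
    # sloping direction
    A=np.c_[q[:,:2],np.ones(len(q))]; c=np.linalg.lstsq(A,q[:,2],rcond=None)[0]; print(" grad",c[:2],"yaw of descent",np.degrees(np.arctan2(-c[1],-c[0])))
    rect(near(.36,.108,.12)&(Z>.006)&(Z<.07),"bigwedge")
    rect(near(.733,-.075,.045)&(Z>.053)&(Z<.07),"bar")
    rect(near(.753,.064,.045)&(Z>.053)&(Z<.07),"round")
    rect((abs(X-.74)<.07)&(abs(Y)<.2)&(Z>.041)&(Z<.050)&(f["color"][...,0]>170),"strip")
    rect(near(.62,.01,.08)&(Z>.042)&(Z<.053)&(f["color"][...,0]<140),"block")
    rect(near(.64,.008,.06)&(Z>.06)&(Z<.1),"plate")
E
```

```text
tool [[ 0.     -0.9649  0.2627  0.1642]
 [ 0.      0.2627  0.9649  0.603 ]
 [-1.     -0.      0.      0.3027]
 [ 0.      0.      0.      1.    ]]
top wedge [436.  280.4] [120.4  40.8] 28.9 n 644 z [0.0066 0.0177 0.0312]
 grad [-0.1585 -0.0616] yaw of descent 21.246731281127136
top bigwedge [363.5 106.9] [ 59.6 160.7] 9.0 n 1246 z [0.0072 0.0238 0.04  ]
top bar [731.2 -71.2] [19.9 52. ] 82.8 n 124 z [0.0534 0.057  0.062 ]
top round [748.8  63.6] [35.8 35.8] 27.5 n 142 z [0.0533 0.057  0.0633]
top strip [727.9   5.1] [348.3  86. ] 82.6 n 1981 z [0.0414 0.0456 0.0496]
top block [623.7  10. ] [ 90.2 100.8] 82.6 n 1027 z [0.0428 0.0471 0.0522]
top plate [637.8   8. ] [12.3 70.4] 82.7 n 146 z [0.0624 0.0856 0.0931]
scene wedge [437.  280.8] [123.6  40.6] 28.4 n 1086 z [0.0067 0.0178 0.0302]
 grad [-0.1545 -0.1138] yaw of descent 36.379858616938066
scene bigwedge [352.9 105.7] [ 77.7 163.5] 9.3 n 1646 z [0.0072 0.022  0.0396]
scene bar [733.8 -70.2] [24.3 49.7] 82.7 n 201 z [0.0535 0.0579 0.0605]
scene round [751.6  65.4] [37.4 35.6] 62.9 n 253 z [0.0541 0.0581 0.061 ]
scene strip [716.1  60.5] [246.7 123.8] 82.7 n 2420 z [0.0427 0.0464 0.0497]
scene block [628.   12.7] [ 89.6 103. ] 83.7 n 890 z [0.043  0.048  0.0515]
scene plate [639.7   8.7] [16.6 71.2] 82.5 n 416 z [0.0611 0.0768 0.0916]
```

```bash
for i in 1 2 3; do python3 -m handwheel '[[0,-0.76,-0.56,0,0,0,0],[0,-0.76,-0.56,0,0,0,0],[0,-0.76,-0.56,0,0,0,0],[0,-0.76,-0.56,0,0,0,0],[0,-0.76,-0.56,0,0,0,0],[0,-0.76,-0.56,0,0,0,0]]'; done
python3 -c "
from h import *
T=tool();g=np.array([.6385,.0083,.2]);print(T[:3,3],T[:3,:3].T@(g-T[:3,3])/.2, np.degrees(np.arctan2(T[1,2],T[0,2])))"
```

```text
time: 1.6
ee_pos: [0.2858, 0.4505, 0.3032]
tcp_rot: [-0.428, 0.563, 0.426, 0.564]
force: [-0.4, -0.5, 0.1]
finger_gap: 0.0878
time: 2.1
ee_pos: [0.4019, 0.3029, 0.303]
tcp_rot: [-0.428, 0.563, 0.427, 0.564]
force: [0.2, 0.6, -0.3]
finger_gap: 0.0878
time: 2.6
ee_pos: [0.5186, 0.1552, 0.3028]
tcp_rot: [-0.428, 0.563, 0.427, 0.563]
force: [-0.0, -0.0, 0.0]
finger_gap: 0.0877
[0.51862555 0.15519697 0.3028168 ] [ 0.51634104 -0.77351385 -0.54595392] 74.41721284714912
```

```bash
python3 -m handwheel '[[0.3,-0.774,-0.546,-0.023,0,0,0],[0.51,-0.774,-0.546,-0.023,0,0,0],[0.51,-0.774,-0.546,-0.023,0,0,0],[0.51,-0.774,-0.546,-0.023,0,0,0],[0.51,-0.774,-0.546,-0.023,0,0,0],[0.51,-0.774,-0.546,-0.023,0,0,0],[0.51,-0.774,-0.546,-0.023,0,0,0],[0.51,-0.774,-0.546,-0.023,0,0,0]]'
python3 - <<'E'
from h import *
np.set_printoptions(precision=4,suppress=True)
f=cam("wrist"); save("w1.png",f["color"]); P=cloud(f); X,Y,Z=P[...,0],P[...,1],P[...,2]
def rect(sel,name):
    k,l,st,_=cv2.connectedComponentsWithStats(sel.astype(np.uint8))
    if k<2: return print(name,"none")
    q=P[l==1+np.argmax(st[1:,4])]; r=cv2.minAreaRect((q[:,:2]*1000).astype(np.float32)); print(name,np.round(r[0],1),np.round(r[1],1),round(r[2],1),len(q))
near=lambda x,y,r:(np.hypot(X-x,Y-y)<r)
rect(near(.638,.008,.05)&(Z>.065)&(Z<.1),"plate")
rect(near(.733,-.071,.045)&(Z>.053)&(Z<.07),"bar")
rect(near(.62,.01,.08)&(Z>.042)&(Z<.053)&(f["color"][...,0]<140),"block")
for t in["comb_grip","pointer","bar_mark"]: print(t,[(world(f,d["xyz"]).round(4),round(d["conf"],2)) for d in tip_of("wrist",t)[:2]])
T=tool();g=np.array([.6385,.0083,.137]);print(T[:3,3],T[:3,:3].T@(g-T[:3,3])/.2, np.degrees(np.arctan2(T[1,2],T[0,2])))
E
```

```text
time: 3.27
ee_pos: [0.6363, 0.0148, 0.2]
tcp_rot: [-0.468, 0.529, 0.47, 0.529]
force: [-0.6, 0.6, 0.6]
finger_gap: 0.0877
plate [640.1   6.3] [11.8 70.4] 83.0 2413
bar [712.9 -68.4] [17.1  9.8] 77.2 282
block [625.4   8.3] [ 90.1 100.3] 82.7 16342
comb_grip [(array([0.6392, 0.0046, 0.0766]), 0.58)]
pointer [(array([ 0.7154, -0.0068,  0.052 ]), 0.87), (array([0.7505, 0.0652, 0.0461]), 0.64)]
bar_mark [(array([ 0.736 , -0.0713,  0.0438]), 0.89)]
[0.6364 0.0155 0.2018] [ 0.3242 -0.0141 -0.0351] 83.2145397929572
```

View pics/w1.png

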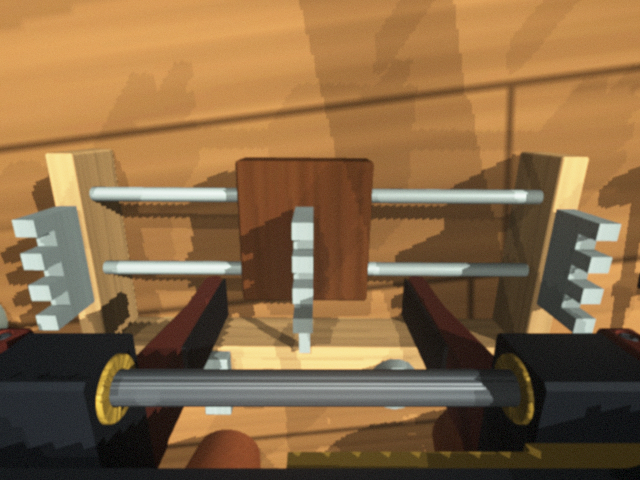

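The wrist picture shows the comb plate at (303,270) between the open fingers, the bar mark at (218,380) and the round mark at (395,370). Descend and pinch.

```bash
python3 -m handwheel '[[0.1,-0.018,-0.04,0.001,0,0,0],[0.2,-0.018,-0.04,0.001,0,0,0],[0.324,-0.018,-0.04,0.001,0,0,0],[0.324,-0.018,-0.04,0.001,0,0,0],[0.324,-0.018,-0.04,0.001,0,0,0],[0.324,-0.018,-0.04,0.001,0,0,0.4],[0.324,-0.018,-0.04,0.001,0,0,0.8],[0.324,-0.018,-0.04,0.001,0,0,1],[0.324,-0.018,-0.04,0.001,0,0,1],[0.324,-0.018,-0.04,0.001,0,0,1],[0.324,-0.018,-0.04,0.001,0,0,1],[0.324,-0.018,-0.04,0.001,0,0,1]]'
```

```text
time: 4.47
ee_pos: [0.6392, 0.0046, 0.136]
tcp_rot: [-0.467, 0.531, 0.467, 0.531]
force: [-0.8, 0.4, -0.5]
finger_gap: 0.0449
```

```bash
python3 -m handwheel '[[0,0,0,0,0,0,1],[0,0,0,0,0,0,1],[0,0,0,0,0,0,1],[0,0,0,0,0,0,1],[0,0,0,0,0,0,1],[0,0,0,0,0,0,1],[0,0,0,0,0,0,1],[0,0,0,0,0,0,1]]'
python3 - <<'E'
from h import *
np.set_printoptions(precision=4,suppress=True)
for n in["top","scene"]:
    f=cam(n); P=cloud(f); X,Y,Z=P[...,0],P[...,1],P[...,2]
    for t in["pointer","bar_mark","carriage"]: print(n,t,[(world(f,d["xyz"]).round(4),round(d["conf"],2)) for d in tip_of(n,t)[:1]])
E
```

```text
time: 5.13
ee_pos: [0.6393, 0.0053, 0.1358]
tcp_rot: [-0.467, 0.531, 0.467, 0.531]
force: [0.7, 2.8, -0.1]
finger_gap: 0.0119
top pointer []
top bar_mark [(array([ 0.7293, -0.0776,  0.0455]), 0.41)]
top carriage [(array([ 0.637 ,  0.0078, -0.0005]), 0.66)]
scene pointer [(array([0.7152, 0.0002, 0.052 ]), 0.67)]
scene bar_mark [(array([ 0.7309, -0.0714,  0.0428]), 0.8)]
scene carriage [(array([0.637 , 0.006 , 0.0014]), 0.83)]
```

```bash
python3 -m handwheel '[[0,0,-0.06,0,0,0,1],[0,0,-0.12,0,0,0,1],[0,0,-0.18,0,0,0,1],[0,0,-0.24,0,0,0,1],[0,0,-0.3,0,0,0,1],[0,0,-0.325,0,0,0,1],[0,0,-0.325,0,0,0,1],[0,0,-0.325,0,0,0,1],[0,0,-0.325,0,0,0,1]]'
python3 - <<'E'
from h import *
np.set_printoptions(precision=4,suppress=True)
ey=np.array([.1271,.9919])
for n in["top","scene","wrist"]:
    f=cam(n); save(n+"2.png",f["color"]); P=cloud(f); X,Y,Z=P[...,0],P[...,1],P[...,2]
    for t in["pointer","bar_mark","comb_grip"]: print(n,t,[(world(f,d["xyz"]).round(4),(world(f,d["xyz"])[:2]@ey).round(4),round(d["conf"],2)) for d in tip_of(n,t)[:1]])
    for a,sel in[("bar",(np.hypot(X-.733,Y+.071)<.045)&(Z>.054)&(Z<.07)&(X>.715)),("block",(np.hypot(X-.617,Y+.054)<.085)&(Z>.042)&(Z<.053)&(f["color"][...,0]<140))]:
        k,l,st,_=cv2.connectedComponentsWithStats(sel.astype(np.uint8))
        if k>1:
            q=P[l==1+np.argmax(st[1:,4])][:,:2]@ey; print(n,a,len(q),np.percentile(q,[3,97]),(np.percentile(q,3)+np.percentile(q,97))/2)
print(tool()[:3,3])
a=cv2.imread("pics/scene2.png")[220:340,150:310]; b=cv2.imread("pics/top2.png")[120:240,250:410]
cv2.imwrite("pics/c2.png",np.hstack([cv2.resize(a,(400,300)),cv2.resize(b,(400,300))]))
E
```

```text
time: 6.28
ee_pos: [0.6307, -0.061, 0.1358]
tcp_rot: [-0.467, 0.531, 0.467, 0.531]
force: [0.4, -2.4, -2.6]
finger_gap: 0.0122
top pointer []
top bar_mark []
top comb_grip []
top block 21 [-0.0245 -0.0217] -0.023140164127942904
scene pointer [(array([ 0.7065, -0.066 ,  0.0508]), np.float64(0.0243), 0.77)]
scene bar_mark [(array([0.44  , 0.2867, 0.0017]), np.float64(0.3403), 0.71)]
scene comb_grip [(array([ 0.6372, -0.0584,  0.0789]), np.float64(0.023), 0.72)]
scene bar 167 [0.0129 0.0336] 0.0232543301696038
scene block 713 [0.0249 0.0678] 0.04634809511534165
wrist pointer [(array([ 0.7073, -0.0719,  0.0512]), np.float64(0.0186), 0.84)]
wrist bar_mark [(array([ 0.7372, -0.0765,  0.0423]), np.float64(0.0178), 0.96)]
wrist comb_grip [(array([ 0.6316, -0.0593,  0.0754]), np.float64(0.0215), 0.64)]
wrist bar 623 [0.012  0.0308] 0.02135463300370677
wrist block 24199 [-0.022   0.0624] 0.020187302870090996
[ 0.6309 -0.0597  0.1358]
```

View pics/wrist2.png

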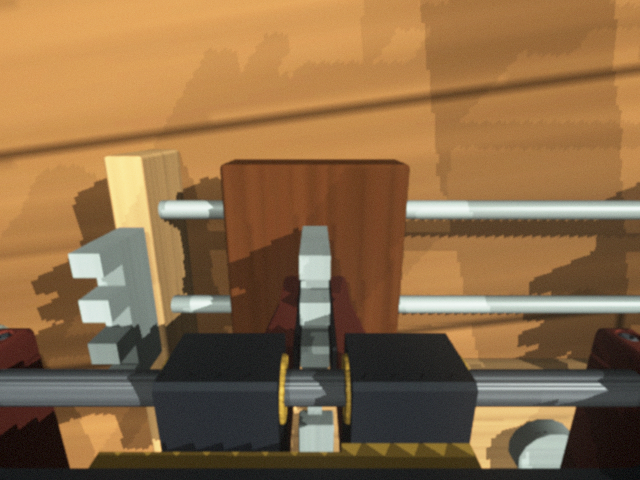

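The bar (316,430) lies centred behind the plate (315,270); wrist depth agrees within about 1 mm. Release and rise.

```bash
python3 -m handwheel '[[0,0,0,0,0,0,0],[0,0,0,0,0,0,0],[0,0,0,0,0,0,0],[0,0,0,0,0,0,0],[0,0,0,0,0,0,0],[-0.1,0,0,0,0,0,0],[-0.25,0,0,0,0,0,0],[-0.4,0,0,0,0,0,0],[-0.4,0,0,0,0,0,0],[-0.4,0,0,0,0,0,0]]'
python3 -m handwheel '[[0,0.68,0.72,0,0,0,0],[0,0.68,0.72,0,0,0,0],[0,0.68,0.72,0,0,0,0],[0,0.68,0.72,0,0,0,0],[0,0.68,0.72,0,0,0,0],[0,0.68,0.72,0,0,0,0]]'
python3 -m handwheel '[[0,0.68,0.72,-0.1,0,0,0],[0,0.68,0.72,-0.1,0,0,0],[0,0.68,0.72,-0.1,0,0,0],[0,0.68,0.72,-0.1,0,0,0],[0,0.68,0.72,-0.1,0,0,0],[0,0.68,0.72,-0.1,0,0,0],[0,0.68,0.72,-0.1,0,0,0],[0,0.68,0.72,-0.1,0,0,0],[0,0.68,0.72,-0.1,0,0,0]]'
cat > c.py <<'E'
from h import *
np.set_printoptions(precision=4,suppress=True)
ey=np.array([.1271,.9919])
for n in["top","scene"]:
    f=cam(n); save(n+"3.png",f["color"]); P=cloud(f); X,Y,Z=P[...,0],P[...,1],P[...,2]
    for t in["pointer","bar_mark"]: print(n,t,[((world(f,d["xyz"])[:2]@ey).round(4),round(d["conf"],2)) for d in tip_of(n,t)[:1]])
    for a,sel in[("bar",(np.hypot(X-.733,Y+.071)<.045)&(Z>.054)&(Z<.07)&(X>.715)),("plate",(np.hypot(X-.629,Y+.06)<.045)&(Z>.062)&(Z<.1)),("block",(np.hypot(X-.617,Y+.054)<.085)&(Z>.042)&(Z<.053)&(f["color"][...,0]<140))]:
        k,l,st,_=cv2.connectedComponentsWithStats(sel.astype(np.uint8))
        if k>1:
            q=P[l==1+np.argmax(st[1:,4])]; r=cv2.minAreaRect((q[:,:2]*1000).astype(np.float32)); print(n,a,len(q),np.round(r[0],1),np.round(r[1],1),"ey",np.round(np.array(r[0])@ey,1))
E
python3 c.py; python3 - <<'E'
from h import *
np.set_printoptions(precision=4,suppress=True)
f=cam("wrist"); P=cloud(f); X,Y,Z=P[...,0],P[...,1],P[...,2]
k,l,st,_=cv2.connectedComponentsWithStats(((np.hypot(X-.4365,Y-.2806)<.08)&(Z>.005)&(Z<.04)).astype(np.uint8))
q=P[l==1+np.argmax(st[1:,4])];r=cv2.minAreaRect((q[:,:2]*1000).astype(np.float32)); print("wedge",r,len(q))
T=tool();g=np.array([.397,.259,.086]);print(T[:3,3],T[:3,:3].T@(g-T[:3,3])/.2, np.degrees(np.arctan2(T[1,2],T[0,2])))
E
```

```text
time: 7.72
ee_pos: [0.6319, -0.0598, 0.2179]
tcp_rot: [-0.468, 0.53, 0.466, 0.532]
force: [-0.7, 0.2, -0.6]
finger_gap: 0.075
time: 8.22
ee_pos: [0.5099, 0.1064, 0.2144]
tcp_rot: [-0.468, 0.53, 0.471, 0.528]
force: [-0.1, -0.1, 0.1]
finger_gap: 0.0883
time: 8.97
ee_pos: [0.3986, 0.259, 0.2154]
tcp_rot: [0.608, -0.362, -0.608, -0.361]
force: [0.1, -0.6, -0.8]
finger_gap: 0.0878
top pointer [(np.float64(0.0189), 0.88)]
top bar_mark [(np.float64(0.0197), 0.47)]
top bar 95 [736. -72.] [19.6 43. ] ey 22.2
top plate 135 [630.5 -59.1] [12.1 71.7] ey 21.5
top block 1018 [615.  -57.1] [ 89.6 101. ] ey 21.5
scene pointer [(np.float64(0.0233), 0.72)]
scene bar_mark [(np.float64(0.0224), 0.5)]
scene bar 171 [736.6 -70.3] [23.8 44. ] ey 23.9
scene plate 379 [631.6 -57.4] [17.  70.2] ey 23.3
scene block 815 [619.6 -53.9] [ 91.6 105.3] ey 25.2
wedge ((437.68853759765625, 279.1125183105469), (120.6114730834961, 40.0660285949707), 28.5793514251709) 5943
[0.398  0.2601 0.2158] [ 0.6491  0.0073 -0.0023] 118.6340997525087
```

The comb is aligned (plate vs bar 0.6-0.7 mm apart in both cameras). Grip the wedge near its heel.

```bash
python3 -m handwheel '[[0.2,0.005,-0.009,0,0,0,0],[0.4,0.005,-0.009,0,0,0,0],[0.55,0.005,-0.009,0,0,0,0],[0.649,0.005,-0.009,0,0,0,0],[0.649,0.005,-0.009,0,0,0,0.5],[0.649,0.005,-0.009,0,0,0,1],[0.649,0.005,-0.009,0,0,0,1],[0.649,0.005,-0.009,0,0,0,1],[0.649,0.005,-0.009,0,0,0,1],[0.649,0.005,-0.009,0,0,0,1],[0.649,0.005,-0.009,0,0,0,1],[0.649,0.005,-0.009,0,0,0,1],[0.649,0.005,-0.009,0,0,0,1],[0.649,0.005,-0.009,0,0,0,1],[0.649,0.005,-0.009,0,0,0,1],[0.649,0.005,-0.009,0,0,0,1],[0.649,0.005,-0.009,0,0,0,1],[0.649,0.005,-0.009,0,0,0,1]]'
python3 -m handwheel '[[-0.1,0,0,0,0,0,1],[-0.3,0,0,0,0,0,1],[-0.4,0,0,0,0,0,1],[-0.4,0,0,0,0,0,1],[-0.4,0,0,0,0,0,1]]'
```

```text
time: 10.82
ee_pos: [0.398, 0.2586, 0.0866]
tcp_rot: [0.608, -0.36, -0.608, -0.361]
force: [-1.7, 0.5, 7.0]
finger_gap: 0.0399
time: 11.23
ee_pos: [0.3982, 0.2587, 0.167]
tcp_rot: [0.609, -0.36, -0.608, -0.361]
force: [-0.5, 0.1, -0.9]
finger_gap: 0.0397
```

```bash
python3 -m handwheel '[[0,0.264,-0.688,0,0,0,1],[0,0.264,-0.688,0,0,0,1],[0,0.264,-0.688,0,0,0,1],[0,0.264,-0.688,0,0,0,1],[0,0.264,-0.688,0,0,0,1],[0,0.264,-0.688,0,0,0,1]]'
python3 -m handwheel '[[0,0.264,-0.688,0.1,0,0,1],[0,0.264,-0.688,0.1,0,0,1],[0,0.264,-0.688,0.1,0,0,1],[0,0.264,-0.688,0.1,0,0,1],[0,0.264,-0.688,0.1,0,0,1],[0,0.264,-0.688,0.1,0,0,1],[0,0.264,-0.688,0.1,0,0,1],[0,0.264,-0.688,0.1,0,0,1],[0,0.264,-0.688,0.1,0,0,1],[0,0.264,-0.688,0.1,0,0,1]]'
python3 - <<'E'
from h import *
np.set_printoptions(precision=4,suppress=True)
f=cam("wrist"); save("w4.png",f["color"]); P=cloud(f)
for n in["wrist","scene"]:
  g=f if n=="wrist" else cam(n)
  for t in["front_edge","wedge_tip"]: print(n,t,[(world(g,d["xyz"]).round(4),round(d["conf"],2)) for d in tip_of(n,t)[:2]])
X,Y,Z=P[...,0],P[...,1],P[...,2]
k,l,st,_=cv2.connectedComponentsWithStats(((np.hypot(X-.62,Y+.056)<.085)&(Z>.042)&(Z<.053)&(f["color"][...,0]<140)).astype(np.uint8))
q=P[l==1+np.argmax(st[1:,4])]; ex=np.array([.9919,-.1271]); print("block front along ex",np.percentile(q[:,:2]@ex,[1,99]),"F",np.array([.566,-.05])@ex, "ey",np.percentile(q[:,:2]@ex[::-1]*[1],[1]))
T=tool();h=np.array([.437,-.0335,.0875]);print(T[:3,3],T[:3,:3].T@(h-T[:3,3])/.2, np.degrees(np.arctan2(T[1,2],T[0,2])))
E
```

```text
time: 11.73
ee_pos: [0.417, 0.1109, 0.1649]
tcp_rot: [-0.607, 0.362, 0.608, 0.361]
force: [0.0, 0.8, -0.9]
finger_gap: 0.0401
time: 12.57
ee_pos: [0.4373, -0.0327, 0.1659]
tcp_rot: [-0.468, 0.53, 0.468, 0.53]
force: [0.5, 0.4, -1.0]
finger_gap: 0.04
wrist front_edge [(array([ 0.5425, -0.0468,  0.0804]), 0.65)]
wrist wedge_tip [(array([ 0.5414, -0.0464,  0.0806]), 0.95)]
scene front_edge [(array([ 0.5642, -0.0503,  0.0241]), 0.62)]
scene wedge_tip [(array([0.2669, 0.4435, 0.0052]), 0.97), (array([0.2898, 0.2755, 0.0028]), 0.91)]
block front along ex [0.5683 0.5808] F 0.5677703999999999 ey [-0.1688]
[ 0.4373 -0.0336  0.1661] [0.3929 0.0014 0.0004] 82.71811824205977
```

View pics/w4.png

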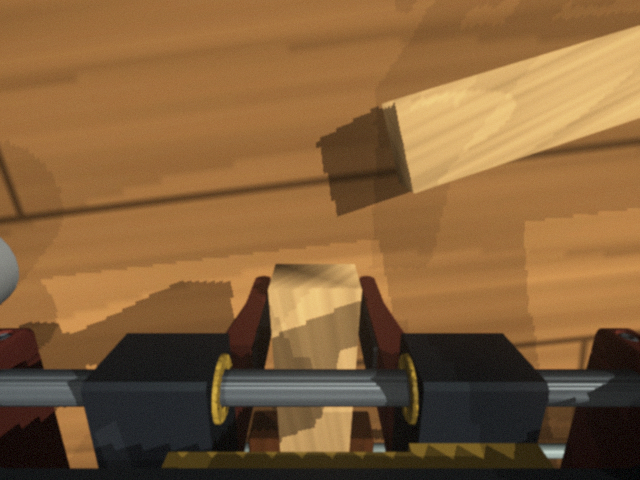

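The wrist picture shows the wedge held straight at (315,340), thin end towards the rack; the larger look-alike lies clear at (520,110). Lower, then slide in.

```bash
python3 -m handwheel '[[0.15,0,0,0,0,0,1],[0.3,0,0,0,0,0,1],[0.37,0,0,0,0,0,1],[0.396,0,0,0,0,0,1],[0.396,0,0,0,0,0,1],[0.396,0,0,0,0,0,1]]'
python3 -m handwheel '[[0,-0.08,0,0,0,0,1],[0,-0.16,0,0,0,0,1],[0,-0.24,0,0,0,0,1],[0,-0.32,0,0,0,0,1],[0,-0.38,0,0,0,0,1],[0,-0.4,0,0,0,0,1],[0,-0.4,0,0,0,0,1],[0,-0.4,0,0,0,0,1],[0,-0.4,0,0,0,0,1]]'
```

```text
time: 13.37
ee_pos: [0.4373, -0.0338, 0.0869]
tcp_rot: [-0.467, 0.531, 0.467, 0.531]
force: [-0.4, 0.2, -1.0]
finger_gap: 0.0399
time: 14.12
ee_pos: [0.5157, -0.0438, 0.0869]
tcp_rot: [-0.467, 0.531, 0.467, 0.531]
force: [0.1, 0.2, -1.5]
finger_gap: 0.0398
```

```bash
python3 -m handwheel '[[0,-0.03,0,0,0,0,1],[0,-0.05,0,0,0,0,1],[0,-0.06,0,0,0,0,1],[0,-0.06,0,0,0,0,1],[0,-0.06,0,0,0,0,1]]'
python3 -m handwheel '[[0,-0.01,0,0,0,0,1],[0,-0.01,0,0,0,0,1],[0,-0.01,0,0,0,0,1]]'
python3 -m handwheel '[[0,-0.01,0,0,0,0,1],[0,-0.01,0,0,0,0,1],[0,-0.01,0,0,0,0,1]]'
```

```text
time: 14.53
ee_pos: [0.5283, -0.0453, 0.0865]
tcp_rot: [-0.467, 0.531, 0.467, 0.531]
force: [-1.5, 0.4, -3.7]
finger_gap: 0.0397
time: 14.78
ee_pos: [0.5297, -0.0456, 0.0864]
tcp_rot: [-0.467, 0.531, 0.468, 0.53]
force: [-3.2, 1.4, -4.9]
finger_gap: 0.0401
time: 15.03
ee_pos: [0.5313, -0.0458, 0.0862]
tcp_rot: [-0.466, 0.532, 0.468, 0.53]
force: [-5.6, 1.4, -6.8]
finger_gap: 0.0399
```

```bash
python3 -m handwheel '[[0,-0.015,0,0,0,0,1],[0,-0.015,0,0,0,0,1],[0,-0.015,0,0,0,0,1]]'
python3 -m handwheel '[[0,-0.015,0,0,0,0,1],[0,-0.015,0,0,0,0,1],[0,-0.015,0,0,0,0,1]]'
```

```text
time: 15.28
ee_pos: [0.5333, -0.0461, 0.0858]
tcp_rot: [-0.466, 0.532, 0.468, 0.53]
force: [-7.6, 1.5, -6.7]
finger_gap: 0.0399
time: 15.53
ee_pos: [0.5348, -0.0463, 0.0855]
tcp_rot: [-0.465, 0.533, 0.469, 0.529]
force: [-11.9, 1.2, -3.7]
finger_gap: 0.0396
```

```bash
python3 -m handwheel '[[0,-0.012,0,0,0,0,1],[0,-0.012,0,0,0,0,1],[0,-0.012,0,0,0,0,1]]'
python3 -m handwheel '[[0,-0.006,0,0,0,0,1],[0,-0.006,0,0,0,0,1],[0,-0.006,0,0,0,0,1]]'
```

```text
time: 15.78
ee_pos: [0.5357, -0.0465, 0.0854]
tcp_rot: [-0.464, 0.534, 0.47, 0.528]
force: [-17.7, 2.6, 1.5]
finger_gap: 0.0399
time: 16.03
ee_pos: [0.536, -0.0465, 0.0854]
tcp_rot: [-0.464, 0.534, 0.471, 0.528]
force: [-21.2, 2.1, 5.1]
finger_gap: 0.0395
```

```bash
python3 -m handwheel '[[0,0,0,0,0,0,0.3],[0,0,0,0,0,0,0.2],[0,0,0,0,0,0,0.2],[0,0,0,0,0,0,0.2],[0,0,0,0,0,0,0.2],[0,0,0,0,0,0,0.2]]'
python3 -m handwheel '[[-0.1,0,0,0,0,0,0.2],[-0.25,0,0,0,0,0,0.2],[-0.4,0,0,0,0,0,0.2],[-0.6,0.1,0,0,0,0,0.2],[-0.6,0.3,0,0,0,0,0.2],[-0.6,0.5,0,0,0,0,0.2],[-0.6,0.5,0,0,0,0,0.2],[-0.6,0.5,0,0,0,0,0.2]]'
python3 c.py; python3 - <<'E'
from h import *
np.set_printoptions(precision=4,suppress=True)
f=cam("wrist"); save("w5.png",f["color"]); P=cloud(f); X,Y,Z=P[...,0],P[...,1],P[...,2]
ex=np.array([.9919,-.1271]);ey=np.array([.1271,.9919]); F=np.array([.566,-.05])
D=P[...,:2]-F; s=(D@ex<0)&(D@ex>-.07)&(abs(D@ey)<.05)&(Z>.01)&(Z<.04)
q=P[s]; print("wedge outside block: ex",np.percentile(D[s]@ex,[1,99]),"ey",np.percentile(D[s]@ey,[1,99]),"z",np.percentile(q[:,2],[1,99]))
a=cv2.imread("pics/scene3.png")[200:400,150:450]
b=cv2.imread("pics/w5.png")
cv2.imwrite("pics/c5.png",np.hstack([cv2.resize(a,(450,300)),cv2.resize(b,(350,300))]))
E
```

```text
time: 16.53
ee_pos: [0.5426, -0.0472, 0.0872]
tcp_rot: [-0.467, 0.531, 0.467, 0.531]
force: [-0.6, -0.0, 0.4]
finger_gap: 0.0699
time: 17.2
ee_pos: [0.4412, -0.0342, 0.2073]
tcp_rot: [-0.467, 0.53, 0.467, 0.531]
force: [0.6, 0.5, 0.6]
finger_gap: 0.0701
top pointer [(np.float64(0.0198), 0.97)]
top bar_mark [(np.float64(0.02), 0.49)]
top bar 95 [736.2 -71.8] [19.3 42.4] ey 22.3
top plate 117 [632.  -59.3] [11.9 66.4] ey 21.5
top block 267 [640.1 -34.1] [37.6 56.2] ey 47.6
scene pointer [(np.float64(0.0255), 0.95)]
scene bar_mark [(np.float64(0.0237), 0.65)]
scene bar 170 [736.5 -71.1] [23.4 43.6] ey 23.1
scene plate 375 [631.6 -57.1] [17.8 71.5] ey 23.7
scene block 820 [619.5 -55. ] [ 90.9 106. ] ey 24.2
wedge outside block: ex [-0.0474 -0.0006] ey [-0.0207  0.0185] z [0.0109 0.0298]
```

View pics/c5.png

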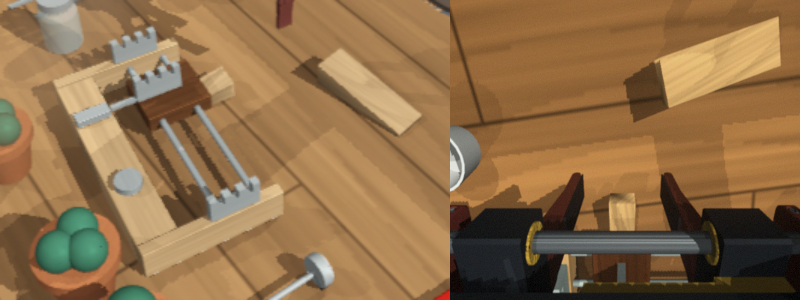

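The picture shows the pointer facing the bar (about (92,115) in the left half) and the wedge under the block's front edge at (222,82). The wedge sticks out 47 mm, so it is about 73 mm inside. Handing in.

```bash
python3 -c "
from plant import bot
print(bot.close_job(), bot.observe()['time'])"
```

```text
the job is handed in; nothing more can be done
the job is handed in; nothing more can be done
```

The comb is at the bar mark and locked there by the wedge, and the job is handed in. I pinched the comb plate, slid it about 65 mm to the bar in the right half of the strip, and let go. Then I took the smaller pale wedge and pushed it thin end first under the block's robot-side edge, to about 21 N at the wrist. That is above the 10 to 15 N you gave as needed. I released it and backed away, finishing at about 18 s.

**Last checks:**
- **Alignment:** In both fixed cameras the comb plate is within 1 mm of the bar's middle line along y. The pointer network agrees within 2 mm.
- **Wedge:** It sticks out 47 mm, so about 73 mm is inside. The comb had not moved measurably after the push and release.
- **Release:** The gripper was clear of everything and the wrist force was about zero.
- **Other things:** No contact with them was seen, but I did not re-measure their positions.

**Disagreements:** The last block measurement from the top camera was off because the arm hid part of the block, so I disregarded it. The network also mislabelled a bar mark and a front edge once each.

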